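# Seat a steel bush in a magnetic V-block and switch the magnet on

## Task

Set the plain steel bush up for measuring: stand it on the steel plate just in front of the V-block's V, a couple of centimetres clear of it, then slide it along the plate into the V until it sits upright and centred, and press it home with 10 to 15 N so that it bears firmly on both V faces, never loading either face with more than 25 N. With it home, turn the red magnet switch a quarter turn clockwise to ON and leave the bush seated; leave the other things on the bench alone.

Things in the scene. Friction and masses are not known exactly. Their poses are not given: they have to be found in the camera images.
- bush_mid (a point): The bush: a plain bright steel sleeve standing upright on the bench, outside diameter 50 mm, height 75 mm, bore 30 mm, about 0.7 kg. This point is on its axis, half-way up (37.5 mm above its foot); z runs along its axis. Beside it on the bench stand a brass bush with a flange (38 mm diameter, 55 mm high) and a black headed pin (30 mm diameter, 90 mm high): not wanted.
- plate: Steel surface plate lying fixed on the bench, 200 (x) by 160 (y) by 30 mm high, oiled and slippery. Origin at the centre of its underside, on the bench; its top is 30 mm above.
- vblock: Grey magnetic V-block, fixed on the plate, 90 mm deep (x) by 64 mm wide (y) by 80 mm high. Origin at the centre of its underside, on the plate's top (30 mm above the bench). Its V is cut upright through the front (-x) face over the whole height: 90 degrees, mouth 42 mm wide, apex 21 mm behind the front face. x points straight into the V, y to the left of one looking along x, z up.
- seat (a point): Where bush_mid is when the bush stands on the plate home against both V faces: on the V's middle plane, 37.5 mm above the plate, 14.4 mm in front of the block's front face (59.4 mm in -x from the block's origin). Same axes as the V-block.
- vface_left: The bright steel V face on the +y side of the V, rigid, oiled and slippery. Pushed in a little off-centre, the bush can hang on one face short of the other until it is worked sideways. Origin inside the block, behind the middle of the face, at plate height.
- vface_right: The bright steel V face on the -y side of the V, slippery, rigid. Origin likewise.
- magnet_grip (a point): Grip point of the red magnet switch on top of the V-block: an upright bar 38 mm long, 14 mm thick, 30 mm high on a round foot, turning about the vertical. This point lies on its axis, 8 mm below the bar's top, 34 mm above the top of the block (144 mm above the bench) and 15 mm in +x from the block's origin. Its x axis runs along the bar.
- magnet (a joint): Angle of the magnet switch: 0 = off (bar in line with the V-block's x), grows as it turns clockwise seen from above, to the ON stop at 1.57 rad. Starts at 0 to 0.2. It turns stiffly (0.08 N m), stays where it is left, and does not draw the bush in: the bush must be home already.
There are look-alikes about, which are no part of the job. What is shaped like the part that bears bush_mid but blue or green is not meant.

How it is judged:
By the outcome, as a careful person would: the job done as asked, in the order asked, and still so for the second after the job is handed in, with the robot touching nothing.
It also fails if it takes over 72 s, if anything falls off the work surface, if the arm or the gripper's body presses on something with over 40 N, if the wrist force passes 120 N, or if a joint passes its speed limit or range.

## Robot

A 6-joint arm with a two-finger parallel gripper is mounted at the origin on the work surface. World frame = base frame: x ahead of the robot, y to its left, z up, the work surface at z = 0. Lengths are in m, angles in degrees, forces in N, time in s.
With the tool pointing down it reaches from about 0.3 to 0.75 m from the base axis. Payload 8.5 kg.
Tool frame: the origin (TCP) lies on the centre line of the jaws, within the pads' length; the fingertips stand 19 mm ahead of it and the grasp point (between the pads) is the TCP (env.tcp_to_tips is the z of the fingertips in the tool frame, in m); z points along the fingers, y is the line along which they close (so a half turn about z gives the same grasp; the last joint's range is limited). The gripper opens to 85 mm and grips with 20 to 120 N. Pads are 22 mm wide; open, the fingers measure 114 mm over their backs; the gripper's body (76 mm by 85 mm) begins 54 mm behind the grasp point. The pads swing forward as they close: fully open they stand 13 mm farther back than shut.
Start: joints at [-83.669, 21.807, 74.336, -0, 83.858, -12.336], TCP at [0.176, -0.521, 0.226] pointing down, gripper open.
Joint ranges: [-178.18, 178.18], [-50.72, 133.34], [12.68, 142.11], [-81.47, 261.47], [9.98, 163.14], [-165.26, 165.26]. Speed limits (degrees/s): [136.94, 136.94, 180, 180, 180, 180].

## Interface

Orientations are given as a 3x3 rotation matrix whose columns are the frame's x, y, z axes.
In Python, from rig import env gives the robot as it stands.
- The arm moves only by the tool servo_tool, never from a script. Its argument "steps" is a list of rows, each an object of numbers: "tx", "ty", "tz": the shift along the world's x, y, z in cm; "yaw": the turn about the world's z in degrees; "claw": the finger opening in cm, from 0 to 8.54. In form: [{"tx": .., "ty": .., "tz": .., "yaw": .., "claw": ..}, ...]. A call has 1 to 20 rows; each row shifts and turns the commanded pose from where the row before left it; what a row does not reach is not made up. A row lasts 1/10 s, in which the tool goes at most 50 mm and 8.59 degrees, less where a joint would pass 70% of its speed; a pose out of reach is approached as far as the arm can. A call with a gripper value outside its range is refused whole. The fingers move at their own pace and stop on an object; "newtons" is the grip in N (left out, the last holds). Time passes only in rows, so rows that do not move let the fingers close. It gives the time, the measured TCP pose, the force, the opening and the grip force at its end, in the units of the state.
- env.observe(): the state, without advancing time (a new reading comes with each control period).
- env.get_image(name): name is "scene" or "top"; returns (picture, depth): 384x512x3 uint8, red, green, blue; 384x512 float32, m along the optical axis (not along the pixel's ray), 0 where there is no reading.
- env.camera_model(name): a dict with "fovy" (degrees; the focal length in pixels is half the picture's height over the tangent of half this angle, whatever the lens; pixels are square), "cx", "cy" (the principal point, pixels), "T" (4x4, takes a point from camera to world coordinates). Camera axes: x right, y down, z forward; pixel columns grow to the right and rows downward; lengths in m; the calibration is good to about 2 mm. A picture is of the moment at which its call begins. camera_model takes no time and is no camera call.
- env.close_job(): hands the job in; it is judged then, once.
The state is a dict: "time_s": time; "q": joint angles; "qvel": joint speeds; "joint_efforts": joint torques, N m; "position": TCP position; "tool_rot": TCP orientation; "ft_force": force on the tool from outside, world axes, zero at the start; "wrist_torque": the same for the moment, N m; "grip_width": finger opening in m; "gripper_force": force on a finger pad.
Only numpy, scipy, OpenCV 4.12 (cv2) and the standard library are available. Lean on these libraries where they do the work, as an engineer would, in place of code of your own. Each camera call takes 0.05 s, during which the arm holds its last target. There are 200 camera calls.

## Working session

There is one attempt and no reset: what is moved stays moved. The work goes in short steps, Python scripts to look and compute and a tool call to move; the robot and the scene stay as the last step left them, time stands still between calls to the robot, and variables do not carry over. Pictures are saved under pics/ and viewed, at most 10 in all, crops included, and the job is handed in when it is done.

Besides the shell and the picture viewer there is one more tool, called after "Call:" by a JSON object that holds its "method" and its "body". servo_tool: Moves the arm, as the interface text tells. Its arguments: {"type":"object","properties":{"steps":{"type":"array"},"newtons":{"type":"number"}},"required":["steps"]}

```bash
ls; mkdir -p pics; cat > h.py <<'E'
import numpy as np, cv2
from rig import env
def cam(n):
    m=env.camera_model(n); f=192/np.tan(np.radians(m["fovy"])/2); return m,f,np.array(m["T"])
def grab(n):
    im,d=env.get_image(n); np.savez(f"{n}.npz",im=im,d=d); return im,d
def load(n):
    z=np.load(f"{n}.npz"); return z["im"],z["d"]
def pts(n,d):
    m,f,T=cam(n); v,u=np.mgrid[:384,:512]
    P=np.stack([(u-m["cx"])/f*d,(v-m["cy"])/f*d,d],-1)
    return P@T[:3,:3].T+T[:3,3]
def ray(n,u,v,z):
    m,f,T=cam(n); r=T[:3,:3]@np.array([(u-m["cx"])/f,(v-m["cy"])/f,1]); o=T[:3,3]
    return o+r*(z-o[2])/r[2]
E
python3 - <<'E'
from h import *
for n in("scene","top"):
    im,d=grab(n); cv2.imwrite(f"pics/{n}0.png",im[...,::-1]); m,f,T=cam(n); print(n,f,m["cx"],m["cy"],T.round(3).tolist())
s=env.observe();print(s["time_s"],s["position"],s["tool_rot"],s["ft_force"],s["grip_width"],env.tcp_to_tips)
E
```

```text
pics
scene 437.6789642687454 257.2506672889121 190.3510830553905 [[-0.287, 0.541, -0.79, 1.355], [0.958, 0.148, -0.247, 0.28], [-0.017, -0.828, -0.561, 0.763], [0.0, 0.0, 0.0, 1.0]]
top 473.03867269473045 252.18558530293188 193.6580364954293 [[-0.019, -0.998, 0.056, 0.408], [-1.0, 0.017, -0.022, 0.01], [0.021, -0.057, -0.998, 1.2], [0.0, 0.0, 0.0, 1.0]]
0.1 [ 0.17601492 -0.52079679  0.22549641] [[ 9.47391554e-01  3.20076901e-01 -1.41423227e-04]
 [ 3.20076820e-01 -9.47390759e-01  1.25697155e-03]
 [ 2.68344500e-04 -1.23611053e-03 -9.99999200e-01]] [-0.33790546 -0.26764311 -0.03374044] 0.08531551167079363 0.019
```

View pics/scene0.png

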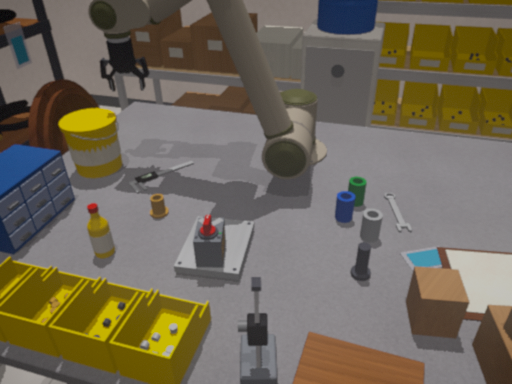

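View pics/top0.png

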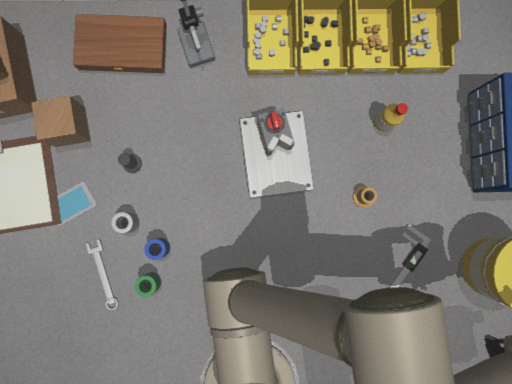

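The top view shows these candidates:
- Bright steel sleeve at (122,222). This fits: plain, grey and with a bore.
- Blue sleeve at (156,248) and green sleeve at (147,286): look-alikes.
- Black pin at (128,160) and brass bush at (366,196): not wanted.

The plate is at about (276,153), with the V-block at (276,130) and the red switch at (275,121). The V faces the robot (image down).

```bash
python3 - <<'E'
from h import *
im,d=load("top"); W=pts("top",d)
a=cv2.resize(im[195:250,95:180],None,fx=6,fy=6,interpolation=2)
b=cv2.resize(im[100:205,230:325],None,fx=5,fy=5,interpolation=2)
H=max(a.shape[0],b.shape[0]);c=np.zeros((H,a.shape[1]+b.shape[1],3),np.uint8);c[:a.shape[0],:a.shape[1]]=a;c[:b.shape[0],a.shape[1]:]=b
c=cv2.resize(c,None,fx=.8,fy=.8);print(c.shape);cv2.imwrite("pics/crop1.png",c[...,::-1])
def rect(name,mask):
    n,l,s,ce=cv2.connectedComponentsWithStats(mask.astype(np.uint8)); 
    for k in range(1,n):
        if s[k,4]>40:
            p=W[l==k]; r=cv2.minAreaRect((p[:,:2]*1000).astype(np.float32)); print(name,s[k,4],ce[k].round(1),"z",np.median(p[:,2]).round(4),"rect",np.round(r[0],1),np.round(r[1],1),round(r[2],2))
z=W[...,2]; v,u=np.mgrid[:384,:512]
R=(u>225)&(u<330)&(v>95)&(v<210)
rect("plate",R&(z>.02)&(z<.04)); rect("block",R&(z>.1)&(z<.117)); rect("sw",R&(z>.14)&(z<.16))
rect("bush",(u<185)&(u>95)&(v>190)&(v<310)&(z>.062)&(z<.09))
rect("pin",(u<150)&(u>105)&(v>140)&(v<180)&(z>.062)&(z<.12))
hsv=cv2.cvtColor(im,cv2.COLOR_RGB2HSV); red=R&((hsv[...,0]<8)|(hsv[...,0]>172))&(hsv[...,1]>120)
rect("red",red)
E
```

```text
(420, 788, 3)
plate 4018 [276.6 159.7] z 0.0298 rect [574.  -78.1] [201.  160.2] 6.44
block 750 [276.  130.1] z 0.11 rect [620.3 -72.5] [91.  64.6] 15.33
sw 111 [275.3 119.4] z 0.151 rect [634.5 -68.3] [38.1 13.7] 11.35
bush 261 [122.2 222.2] z 0.0741 rect [410.1 293.5] [48.6 47.3] 88.72
bush 258 [155.2 248.7] z 0.0748 rect [346.  216.4] [49.1 48.2] 0.01
bush 270 [145.4 285.3] z 0.0745 rect [260.7 240.3] [48.4 49.4] 46.31
pin 161 [125.1 159.5] z 0.0889 rect [557.8 284.9] [28.5 29.6] 1.01
red 173 [274.1 120.5] z 0.1468 rect [526.7 -39. ] [ 33.6 254.4] 75.0
```

View pics/crop1.png

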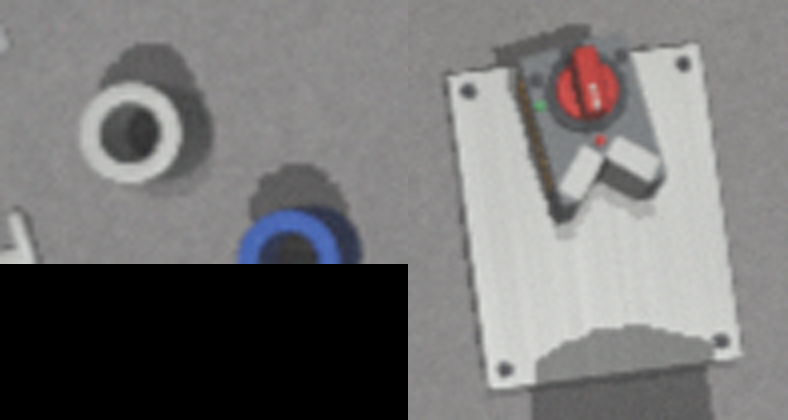

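The crop confirms the target: the bright grey steel sleeve at (410, 293) mm, with its top at z 74 mm and a diameter of about 49 mm. The block's yaw is 15.3°. The switch is at (634.5, -68.3) mm, which matches where it should be, with the bar at 11.4°. The seat works out at about (563, -88) mm.

Next I move over the bush.

Call:
{"method": "servo_tool", "body": {"steps": [{"tx":2.74,"ty":3.71,"yaw":-1.0,"claw":8.5},{"tx":2.74,"ty":3.71,"yaw":-1.0},{"tx":2.74,"ty":3.71,"yaw":-1.34},{"tx":2.74,"ty":3.71},{"tx":2.74,"ty":3.71},{"tx":2.74,"ty":3.71},{"tx":2.74,"ty":3.71},{"tx":2.74,"ty":3.71},{"tx":2.74,"ty":3.71},{"tx":2.74,"ty":3.71},{"tx":-0.4,"ty":4.44},{"tx":-0.4,"ty":4.44},{"tx":-0.4,"ty":4.44},{"tx":-0.4,"ty":4.44},{"tx":-0.4,"ty":4.44},{"tx":-0.4,"ty":4.44},{"tx":-0.4,"ty":4.44},{"tx":-0.4,"ty":4.44},{"tx":-0.4,"ty":4.44},{"tx":-0.4,"ty":4.4}]}}

```text
invalid input at $.steps[0]: expected keys tx, ty, tz, yaw, claw
```

Call:
{"method": "servo_tool", "body": {"steps": [{"tx":2.74,"ty":3.71,"tz":0,"yaw":-1,"claw":8.5},{"tx":2.74,"ty":3.71,"tz":0,"yaw":-1,"claw":8.5},{"tx":2.74,"ty":3.71,"tz":0,"yaw":-1.34,"claw":8.5},{"tx":2.74,"ty":3.71,"tz":0,"yaw":0,"claw":8.5},{"tx":2.74,"ty":3.71,"tz":0,"yaw":0,"claw":8.5},{"tx":2.74,"ty":3.71,"tz":0,"yaw":0,"claw":8.5},{"tx":2.74,"ty":3.71,"tz":0,"yaw":0,"claw":8.5},{"tx":2.74,"ty":3.71,"tz":0,"yaw":0,"claw":8.5},{"tx":2.74,"ty":3.71,"tz":0,"yaw":0,"claw":8.5},{"tx":2.74,"ty":3.71,"tz":0,"yaw":0,"claw":8.5},{"tx":-0.4,"ty":4.44,"tz":0,"yaw":0,"claw":8.5},{"tx":-0.4,"ty":4.44,"tz":0,"yaw":0,"claw":8.5},{"tx":-0.4,"ty":4.44,"tz":0,"yaw":0,"claw":8.5},{"tx":-0.4,"ty":4.44,"tz":0,"yaw":0,"claw":8.5},{"tx":-0.4,"ty":4.44,"tz":0,"yaw":0,"claw":8.5},{"tx":-0.4,"ty":4.44,"tz":0,"yaw":0,"claw":8.5},{"tx":-0.4,"ty":4.44,"tz":0,"yaw":0,"claw":8.5},{"tx":-0.4,"ty":4.44,"tz":0,"yaw":0,"claw":8.5},{"tx":-0.4,"ty":4.44,"tz":0,"yaw":0,"claw":8.5},{"tx":-0.4,"ty":4.4,"tz":0,"yaw":0,"claw":8.5}], "newtons": 40}}

```text
time_s: 2.1
position: [0.4093, 0.2954, 0.2258]
tool_rot: [[0.964, 0.265, -0.0], [0.265, -0.964, -0.0], [-0.0, 0.0, -1.0]]
ft_force: [0.9, -0.5, -0.9]
grip_width: 0.085
gripper_force: 0.0
```

Call:
{"method": "servo_tool", "body": {"steps": [{"tx":0.05,"ty":-0.15,"tz":-3,"yaw":0,"claw":8.5},{"tx":0,"ty":0,"tz":-3,"yaw":0,"claw":8.5},{"tx":0,"ty":0,"tz":-3,"yaw":0,"claw":8.5},{"tx":0,"ty":0,"tz":-3,"yaw":0,"claw":8.5},{"tx":0,"ty":0,"tz":-2.5,"yaw":0,"claw":8.5},{"tx":0,"ty":0,"tz":-1.9,"yaw":0,"claw":8.5},{"tx":0,"ty":0,"tz":-1,"yaw":0,"claw":8.5},{"tx":0,"ty":0,"tz":0,"yaw":0,"claw":8.5},{"tx":0,"ty":0,"tz":0,"yaw":0,"claw":8.5}]}}

```text
time_s: 3.0
position: [0.4109, 0.2922, 0.0526]
tool_rot: [[0.964, 0.264, 0.001], [0.264, -0.964, 0.0], [0.001, -0.0, -1.0]]
ft_force: [0.7, 0.3, -0.4]
grip_width: 0.085
gripper_force: 0.0
```

```bash
python3 - <<'E'
from h import *
ims=[]
for n in("top","scene"): ims.append(grab(n)[0])
a=cv2.resize(ims[0][170:270,70:190],None,fx=3,fy=3);b=cv2.resize(ims[1][160:300,310:430],None,fx=3,fy=3)
c=np.zeros((420,720,3),np.uint8);c[:300,:360]=a;c[:,360:]=b;cv2.imwrite("pics/near1.png",c[...,::-1])
s=env.observe();print(s["position"],s["ft_force"])
E
```

```text
[0.41103074 0.29227934 0.05299176] [ 0.38906382 -0.5058172   0.29417219]
```

View pics/near1.png

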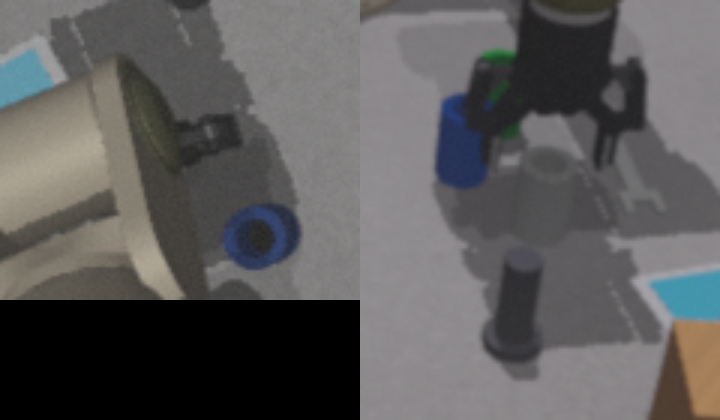

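The steel bush (545,190 in the crop) is centred between the fingertips (490 and 605). The blue one is clear of the finger, so I grip and lift.

Call:
{"method": "servo_tool", "body": {"steps": [{"tx":0,"ty":0,"tz":0,"yaw":0,"claw":4.6},{"tx":0,"ty":0,"tz":0,"yaw":0,"claw":4.6},{"tx":0,"ty":0,"tz":0,"yaw":0,"claw":4.6},{"tx":0,"ty":0,"tz":0,"yaw":0,"claw":4.6},{"tx":0,"ty":0,"tz":0,"yaw":0,"claw":4.6},{"tx":0,"ty":0,"tz":0,"yaw":0,"claw":4.6},{"tx":0,"ty":0,"tz":0,"yaw":0,"claw":4.6},{"tx":0,"ty":0,"tz":0,"yaw":0,"claw":4.6},{"tx":0,"ty":0,"tz":0,"yaw":0,"claw":4.6},{"tx":0,"ty":0,"tz":0,"yaw":0,"claw":4.6}], "newtons": 50}}

```text
time_s: 4.1
position: [0.4109, 0.2926, 0.0529]
tool_rot: [[0.964, 0.264, 0.002], [0.264, -0.964, 0.001], [0.002, -0.001, -1.0]]
ft_force: [-1.3, 2.3, 6.6]
grip_width: 0.0478
gripper_force: 50.6
```

Call:
{"method": "servo_tool", "body": {"steps": [{"tx":0,"ty":0,"tz":0.5,"yaw":0,"claw":4.6},{"tx":0,"ty":0,"tz":1.5,"yaw":0,"claw":4.6},{"tx":0,"ty":0,"tz":2.5,"yaw":0,"claw":4.6},{"tx":0,"ty":0,"tz":2.5,"yaw":0,"claw":4.6},{"tx":0.2,"ty":-0.8,"tz":1,"yaw":0,"claw":4.6},{"tx":0.7,"ty":-2.0,"tz":0,"yaw":0,"claw":4.6},{"tx":1.0,"ty":-3.2,"tz":0,"yaw":0,"claw":4.6},{"tx":1.2,"ty":-3.8,"tz":0,"yaw":0,"claw":4.6},{"tx":1.2,"ty":-3.8,"tz":0,"yaw":0,"claw":4.6},{"tx":1.2,"ty":-3.8,"tz":0,"yaw":0,"claw":4.6},{"tx":1.2,"ty":-3.8,"tz":0,"yaw":0,"claw":4.6},{"tx":1.2,"ty":-3.8,"tz":0,"yaw":0,"claw":4.6},{"tx":1.2,"ty":-3.8,"tz":0,"yaw":0,"claw":4.6},{"tx":1.2,"ty":-3.8,"tz":0,"yaw":0,"claw":4.6},{"tx":1.0,"ty":-3.2,"tz":0,"yaw":0,"claw":4.6},{"tx":0.7,"ty":-2.0,"tz":0,"yaw":0,"claw":4.6},{"tx":0.3,"ty":-0.86,"tz":0,"yaw":0,"claw":4.6},{"tx":0,"ty":0,"tz":0,"yaw":0,"claw":4.6},{"tx":0,"ty":0,"tz":0,"yaw":0,"claw":4.6}]}}

```text
time_s: 6.0
position: [0.5327, -0.0937, 0.1314]
tool_rot: [[0.964, 0.265, -0.002], [0.265, -0.964, 0.001], [-0.001, -0.001, -1.0]]
ft_force: [-0.5, -0.7, -7.5]
grip_width: 0.0484
gripper_force: 53.8
```

```bash
python3 - <<'E'
from h import *
im,d=grab("scene"); cv2.imwrite("pics/carry.png",cv2.resize(im[100:300,130:330],None,fx=3,fy=3)[...,::-1])
s=env.observe();print(s["time_s"],s["position"],s["ft_force"],s["wrist_torque"],s["grip_width"],s["q"])
E
```

```text
6.05 [ 0.53283131 -0.09347129  0.13164878] [ 0.08385759  0.89201433 -7.24445633] [ 0.03285355  0.05336023 -0.01823466] 0.04809813867328976 [-2.25011730e+01  2.59814019e+01  8.43503793e+01  1.40160200e-02
  6.97573710e+01  5.21164759e+01]
```

View pics/carry.png

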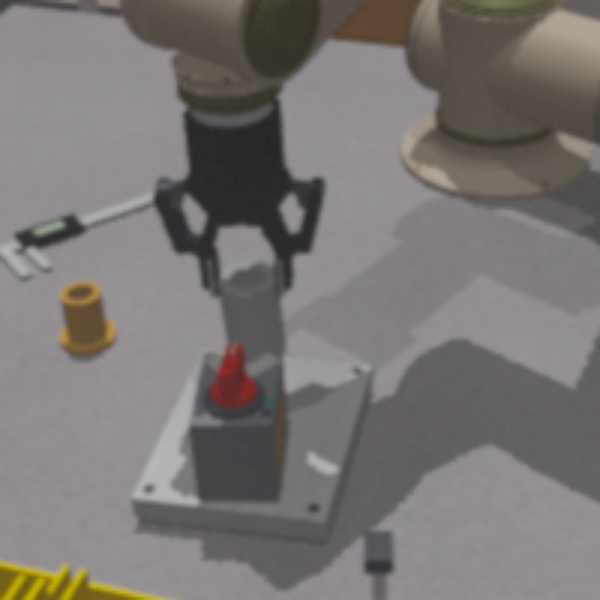

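The bush hangs upright in the jaws in front of the block. I lower it, correcting 2.9 mm sideways.

Call:
{"method": "servo_tool", "body": {"steps": [{"tx":0.08,"ty":-0.28,"tz":-1.5,"yaw":0,"claw":4.6},{"tx":0,"ty":0,"tz":-1.5,"yaw":0,"claw":4.6},{"tx":0,"ty":0,"tz":-1,"yaw":0,"claw":4.6},{"tx":0,"ty":0,"tz":-0.4,"yaw":0,"claw":4.6},{"tx":0,"ty":0,"tz":-0.1,"yaw":0,"claw":4.6},{"tx":0,"ty":0,"tz":-0.1,"yaw":0,"claw":4.6},{"tx":0,"ty":0,"tz":0,"yaw":0,"claw":4.6},{"tx":0,"ty":0,"tz":0,"yaw":0,"claw":4.6}]}}

```text
time_s: 6.85
position: [0.5345, -0.0974, 0.0864]
tool_rot: [[0.964, 0.264, 0.001], [0.264, -0.964, -0.0], [0.001, 0.0, -1.0]]
ft_force: [0.4, -0.1, -7.6]
grip_width: 0.0479
gripper_force: 53.8
```

Call:
{"method": "servo_tool", "body": {"steps": [{"tx":0,"ty":0,"tz":-0.1,"yaw":0,"claw":4.6},{"tx":0,"ty":0,"tz":-0.1,"yaw":0,"claw":4.6},{"tx":0,"ty":0,"tz":-0.05,"yaw":0,"claw":4.6},{"tx":0,"ty":0,"tz":0,"yaw":0,"claw":4.6},{"tx":0,"ty":0,"tz":0,"yaw":0,"claw":4.6}]}}

```text
time_s: 7.35
position: [0.5343, -0.0974, 0.0835]
tool_rot: [[0.964, 0.264, -0.0], [0.264, -0.964, 0.0], [-0.0, -0.0, -1.0]]
ft_force: [0.4, -0.7, -6.7]
grip_width: 0.0481
gripper_force: 53.8
```

Call:
{"method": "servo_tool", "body": {"steps": [{"tx":0,"ty":0,"tz":-0.05,"yaw":0,"claw":4.6},{"tx":0,"ty":0,"tz":0,"yaw":0,"claw":4.6},{"tx":0,"ty":0,"tz":0,"yaw":0,"claw":4.6}]}}

```text
time_s: 7.65
position: [0.5344, -0.0974, 0.0831]
tool_rot: [[0.964, 0.264, 0.0], [0.264, -0.964, -0.0], [0.0, 0.0, -1.0]]
ft_force: [-0.4, 0.0, -6.7]
grip_width: 0.0482
gripper_force: 54.1
```

Call:
{"method": "servo_tool", "body": {"steps": [{"tx":0,"ty":0,"tz":-0.05,"yaw":0,"claw":4.6},{"tx":0,"ty":0,"tz":0,"yaw":0,"claw":4.6},{"tx":0,"ty":0,"tz":-0.05,"yaw":0,"claw":4.6},{"tx":0,"ty":0,"tz":0,"yaw":0,"claw":4.6},{"tx":0,"ty":0,"tz":0,"yaw":0,"claw":4.6}]}}

```text
time_s: 8.15
position: [0.5347, -0.0973, 0.083]
tool_rot: [[0.964, 0.264, 0.002], [0.264, -0.964, -0.0], [0.001, 0.001, -1.0]]
ft_force: [-1.0, 2.4, 6.0]
grip_width: 0.0482
gripper_force: 55.2
```

Contact with the plate (+6 N). I release so the bush stands on its own, shift 1.3 mm to the V's middle plane, and regrip lightly.

Call:
{"method": "servo_tool", "body": {"steps": [{"tx":0,"ty":0,"tz":0.05,"yaw":0,"claw":5.6},{"tx":0,"ty":0,"tz":0,"yaw":0,"claw":5.6},{"tx":0,"ty":0,"tz":0,"yaw":0,"claw":5.6},{"tx":-0.03,"ty":0.12,"tz":0,"yaw":0,"claw":5.6},{"tx":0,"ty":0,"tz":0,"yaw":0,"claw":5.6},{"tx":0,"ty":0,"tz":0,"yaw":0,"claw":5.6},{"tx":0,"ty":0,"tz":0,"yaw":0,"claw":5.6}]}}

```text
time_s: 8.85
position: [0.534, -0.0962, 0.0825]
tool_rot: [[0.964, 0.264, -0.0], [0.264, -0.964, -0.0], [-0.0, 0.0, -1.0]]
ft_force: [0.6, -0.1, 0.1]
grip_width: 0.0562
gripper_force: 0.0
```

```bash
python3 - <<'E'
from h import *
im,d=grab("top"); im2,_=grab("scene"); 
a=cv2.resize(im[100:220,220:330],None,fx=3,fy=3);b=cv2.resize(im2[170:290,160:270],None,fx=3,fy=3)
cv2.imwrite("pics/stand.png",np.hstack([a,b])[...,::-1])
s=env.observe();print(s["time_s"],s["position"],s["ft_force"],s["grip_width"])
E
```

```text
8.95 [ 0.53403233 -0.09617051  0.08250364] [ 0.93049041  0.10341019 -0.20567107] 0.05581480741118556
```

View pics/stand.png

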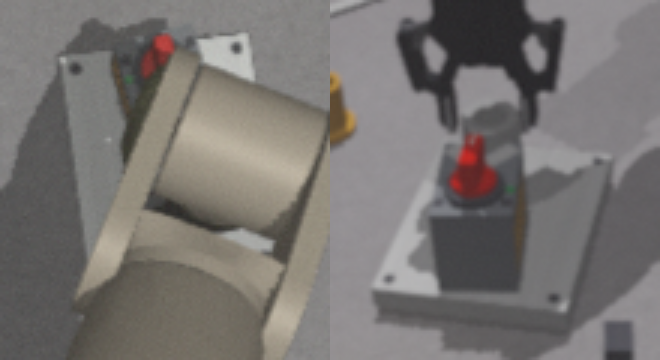

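The bush stands upright on the plate with both fingers clear of it. I regrip at 30 N and slide 24 mm towards the V.

Call:
{"method": "servo_tool", "body": {"steps": [{"tx":0,"ty":0,"tz":0.15,"yaw":0,"claw":4.6},{"tx":0,"ty":0,"tz":0,"yaw":0,"claw":4.6},{"tx":0,"ty":0,"tz":0,"yaw":0,"claw":4.6},{"tx":0,"ty":0,"tz":0,"yaw":0,"claw":4.6},{"tx":0,"ty":0,"tz":0,"yaw":0,"claw":4.6}], "newtons": 30}}

```text
time_s: 9.45
position: [0.5338, -0.0961, 0.0836]
tool_rot: [[0.964, 0.264, -0.001], [0.264, -0.964, 0.0], [-0.001, -0.001, -1.0]]
ft_force: [-0.7, -0.7, -7.2]
grip_width: 0.0484
gripper_force: 32.2
```

Call:
{"method": "servo_tool", "body": {"steps": [{"tx":0,"ty":0,"tz":-0.05,"yaw":0,"claw":4.6},{"tx":0,"ty":0,"tz":0,"yaw":0,"claw":4.6},{"tx":0,"ty":0,"tz":0,"yaw":0,"claw":4.6}]}}

```text
time_s: 9.75
position: [0.534, -0.0961, 0.0834]
tool_rot: [[0.964, 0.264, -0.0], [0.264, -0.964, 0.0], [-0.0, -0.0, -1.0]]
ft_force: [-0.3, 0.3, -7.0]
grip_width: 0.0491
gripper_force: 32.2
```

Call:
{"method": "servo_tool", "body": {"steps": [{"tx":0,"ty":0,"tz":-0.04,"yaw":0,"claw":4.6},{"tx":0,"ty":0,"tz":0,"yaw":0,"claw":4.6},{"tx":0,"ty":0,"tz":0,"yaw":0,"claw":4.6}]}}

```text
time_s: 10.05
position: [0.5341, -0.0961, 0.0834]
tool_rot: [[0.964, 0.264, 0.0], [0.264, -0.964, -0.0], [0.0, 0.0, -1.0]]
ft_force: [-1.9, 1.3, -1.5]
grip_width: 0.0484
gripper_force: 32.6
```

Call:
{"method": "servo_tool", "body": {"steps": [{"tx":0.1,"ty":0.027,"tz":0,"yaw":0,"claw":4.6},{"tx":0.19,"ty":0.053,"tz":0,"yaw":0,"claw":4.6},{"tx":0.19,"ty":0.053,"tz":0,"yaw":0,"claw":4.6},{"tx":0.19,"ty":0.053,"tz":0,"yaw":0,"claw":4.6},{"tx":0.19,"ty":0.053,"tz":0,"yaw":0,"claw":4.6},{"tx":0.19,"ty":0.053,"tz":0,"yaw":0,"claw":4.6},{"tx":0.19,"ty":0.053,"tz":0,"yaw":0,"claw":4.6},{"tx":0.19,"ty":0.053,"tz":0,"yaw":0,"claw":4.6},{"tx":0.19,"ty":0.053,"tz":0,"yaw":0,"claw":4.6},{"tx":0.19,"ty":0.053,"tz":0,"yaw":0,"claw":4.6},{"tx":0.19,"ty":0.053,"tz":0,"yaw":0,"claw":4.6},{"tx":0.19,"ty":0.053,"tz":0,"yaw":0,"claw":4.6},{"tx":0.1,"ty":0.027,"tz":0,"yaw":0,"claw":4.6},{"tx":0,"ty":0,"tz":0,"yaw":0,"claw":4.6}]}}

```text
time_s: 11.45
position: [0.5573, -0.0898, 0.0833]
tool_rot: [[0.964, 0.264, 0.001], [0.264, -0.964, -0.0], [0.001, 0.0, -1.0]]
ft_force: [-2.4, 0.4, 5.6]
grip_width: 0.0487
gripper_force: 33.2
```

Call:
{"method": "servo_tool", "body": {"steps": [{"tx":0.1,"ty":0.026,"tz":0.02,"yaw":0,"claw":4.6},{"tx":0.1,"ty":0.026,"tz":0,"yaw":0,"claw":4.6},{"tx":0.1,"ty":0.026,"tz":0,"yaw":0,"claw":4.6},{"tx":0.05,"ty":0.013,"tz":0,"yaw":0,"claw":4.6},{"tx":0,"ty":0,"tz":0,"yaw":0,"claw":4.6}]}}

```text
time_s: 11.95
position: [0.5604, -0.0889, 0.0836]
tool_rot: [[0.964, 0.264, -0.0], [0.264, -0.964, -0.0], [-0.0, 0.0, -1.0]]
ft_force: [-4.1, -0.2, 7.5]
grip_width: 0.0487
gripper_force: 33.4
```

Call:
{"method": "servo_tool", "body": {"steps": [{"tx":0.05,"ty":0.013,"tz":0.03,"yaw":0,"claw":4.6},{"tx":0,"ty":0,"tz":0,"yaw":0,"claw":4.6},{"tx":0,"ty":0,"tz":0,"yaw":0,"claw":4.6}]}}

```text
time_s: 12.25
position: [0.5611, -0.0886, 0.0834]
tool_rot: [[0.964, 0.264, 0.0], [0.264, -0.964, 0.0], [0.0, -0.0, -1.0]]
ft_force: [-1.0, 0.6, 0.0]
grip_width: 0.0485
gripper_force: 33.0
```

Call:
{"method": "servo_tool", "body": {"steps": [{"tx":0.05,"ty":0.013,"tz":0,"yaw":0,"claw":4.6},{"tx":0,"ty":0,"tz":0,"yaw":0,"claw":4.6},{"tx":0,"ty":0,"tz":0,"yaw":0,"claw":4.6}]}}

```text
time_s: 12.55
position: [0.5613, -0.0886, 0.0834]
tool_rot: [[0.964, 0.264, -0.0], [0.264, -0.964, 0.0], [-0.0, -0.0, -1.0]]
ft_force: [-1.3, 0.3, -1.0]
grip_width: 0.0488
gripper_force: 32.9
```

Call:
{"method": "servo_tool", "body": {"steps": [{"tx":0.04,"ty":0.011,"tz":0,"yaw":0,"claw":4.6},{"tx":0,"ty":0,"tz":0,"yaw":0,"claw":4.6},{"tx":0.03,"ty":0.008,"tz":0,"yaw":0,"claw":4.6},{"tx":0,"ty":0,"tz":0,"yaw":0,"claw":4.6},{"tx":0,"ty":0,"tz":0,"yaw":0,"claw":4.6}]}}

```text
time_s: 13.05
position: [0.5621, -0.0884, 0.0834]
tool_rot: [[0.964, 0.264, -0.0], [0.264, -0.964, 0.0], [-0.0, -0.0, -1.0]]
ft_force: [-1.4, -0.7, -2.8]
grip_width: 0.0487
gripper_force: 32.7
```

Call:
{"method": "servo_tool", "body": {"steps": [{"tx":0.03,"ty":0.008,"tz":0,"yaw":0,"claw":4.6},{"tx":0,"ty":0,"tz":0,"yaw":0,"claw":4.6},{"tx":0.03,"ty":0.008,"tz":0,"yaw":0,"claw":4.6},{"tx":0,"ty":0,"tz":0,"yaw":0,"claw":4.6}]}}

```text
time_s: 13.45
position: [0.5622, -0.0882, 0.0834]
tool_rot: [[0.964, 0.264, -0.001], [0.264, -0.964, 0.0], [-0.001, -0.001, -1.0]]
ft_force: [-5.1, -0.7, -2.1]
grip_width: 0.0486
gripper_force: 32.6
```

Contact in the V: 5 N along the axis and about 0.7 N sideways, so both faces bear. I press on.

Call:
{"method": "servo_tool", "body": {"steps": [{"tx":0.03,"ty":0.008,"tz":0,"yaw":0,"claw":4.6},{"tx":0,"ty":0,"tz":0,"yaw":0,"claw":4.6},{"tx":0,"ty":0,"tz":0,"yaw":0,"claw":4.6}]}}

```text
time_s: 13.75
position: [0.5623, -0.0881, 0.0834]
tool_rot: [[0.964, 0.264, -0.002], [0.264, -0.964, 0.0], [-0.002, -0.001, -1.0]]
ft_force: [-5.8, -0.3, -1.7]
grip_width: 0.0488
gripper_force: 32.7
```

Call:
{"method": "servo_tool", "body": {"steps": [{"tx":0.03,"ty":0.008,"tz":0,"yaw":0,"claw":4.6},{"tx":0,"ty":0,"tz":0,"yaw":0,"claw":4.6},{"tx":0,"ty":0,"tz":0,"yaw":0,"claw":4.6}]}}

```text
time_s: 14.05
position: [0.5624, -0.088, 0.0834]
tool_rot: [[0.964, 0.264, -0.002], [0.264, -0.964, 0.0], [-0.002, -0.001, -1.0]]
ft_force: [-6.2, -0.5, -1.3]
grip_width: 0.0489
gripper_force: 32.8
```

Call:
{"method": "servo_tool", "body": {"steps": [{"tx":0.04,"ty":0.011,"tz":0,"yaw":0,"claw":4.6},{"tx":0,"ty":0,"tz":0,"yaw":0,"claw":4.6},{"tx":0.04,"ty":0.011,"tz":0,"yaw":0,"claw":4.6},{"tx":0,"ty":0,"tz":0,"yaw":0,"claw":4.6}]}}

```text
time_s: 14.45
position: [0.5626, -0.0877, 0.0834]
tool_rot: [[0.964, 0.264, -0.004], [0.264, -0.964, 0.001], [-0.004, -0.002, -1.0]]
ft_force: [-10.3, 0.0, 0.3]
grip_width: 0.0489
gripper_force: 32.9
```

10 N axial and 2.7 N sideways. I nudge slightly to +y while pressing further.

Call:
{"method": "servo_tool", "body": {"steps": [{"tx":0.03,"ty":0.03,"tz":0,"yaw":0,"claw":4.6},{"tx":0,"ty":0,"tz":0,"yaw":0,"claw":4.6},{"tx":0,"ty":0,"tz":0,"yaw":0,"claw":4.6}]}}

```text
time_s: 14.75
position: [0.5626, -0.0876, 0.0834]
tool_rot: [[0.964, 0.264, -0.004], [0.264, -0.964, 0.0], [-0.004, -0.001, -1.0]]
ft_force: [-11.7, -1.6, 2.1]
grip_width: 0.0487
gripper_force: 33.0
```

Call:
{"method": "servo_tool", "body": {"steps": [{"tx":0.01,"ty":0.015,"tz":0,"yaw":0,"claw":4.6},{"tx":0,"ty":0,"tz":0,"yaw":0,"claw":4.6},{"tx":0,"ty":0,"tz":0,"yaw":0,"claw":4.6},{"tx":0,"ty":0,"tz":0,"yaw":0,"claw":4.6},{"tx":0,"ty":0,"tz":0,"yaw":0,"claw":4.6}]}}

```text
time_s: 15.25
position: [0.5626, -0.0875, 0.0834]
tool_rot: [[0.964, 0.264, -0.005], [0.264, -0.964, -0.0], [-0.005, -0.001, -1.0]]
ft_force: [-11.4, -1.8, 1.7]
grip_width: 0.0484
gripper_force: 32.9
```

It bears at about 11.5 N, balanced. The wrist leans about 0.3°, so I release, retreat straight back and press once more from the front with shut fingers at mid height. That lets the bush centre itself upright.

Call:
{"method": "servo_tool", "body": {"steps": [{"tx":0,"ty":0,"tz":0,"yaw":0,"claw":8.5},{"tx":-0.2,"ty":-0.06,"tz":0,"yaw":0,"claw":8.5},{"tx":0,"ty":0,"tz":0,"yaw":0,"claw":8.5},{"tx":0,"ty":0,"tz":0,"yaw":0,"claw":8.5},{"tx":0,"ty":0,"tz":0,"yaw":0,"claw":8.5},{"tx":0,"ty":0,"tz":0,"yaw":0,"claw":8.5}]}}

```text
time_s: 15.85
position: [0.5627, -0.088, 0.0837]
tool_rot: [[0.964, 0.264, 0.0], [0.264, -0.964, -0.0], [0.0, 0.0, -1.0]]
ft_force: [0.0, -0.6, 0.0]
grip_width: 0.085
gripper_force: 0.0
```

Call:
{"method": "servo_tool", "body": {"steps": [{"tx":-0.5,"ty":-0.13,"tz":0,"yaw":0,"claw":8.5},{"tx":-1.5,"ty":-0.41,"tz":0,"yaw":0,"claw":8.5},{"tx":-1.5,"ty":-0.41,"tz":0,"yaw":0,"claw":8.5},{"tx":-1.5,"ty":-0.41,"tz":0,"yaw":0,"claw":8.5},{"tx":-0.5,"ty":-0.14,"tz":0,"yaw":0,"claw":8.5},{"tx":0,"ty":0,"tz":-0.5,"yaw":0,"claw":0},{"tx":0,"ty":0,"tz":-0.7,"yaw":0,"claw":0},{"tx":0,"ty":0,"tz":0,"yaw":0,"claw":0},{"tx":0,"ty":0,"tz":0,"yaw":0,"claw":0},{"tx":0,"ty":0,"tz":0,"yaw":0,"claw":0},{"tx":0,"ty":0,"tz":0,"yaw":0,"claw":0},{"tx":0,"ty":0,"tz":0,"yaw":0,"claw":0},{"tx":0,"ty":0,"tz":0,"yaw":0,"claw":0}]}}

```text
time_s: 17.15
position: [0.5076, -0.103, 0.0717]
tool_rot: [[0.964, 0.264, 0.0], [0.264, -0.964, -0.0], [0.0, 0.0, -1.0]]
ft_force: [0.0, -0.1, 0.7]
grip_width: 0.0
gripper_force: 0.0
```

```bash
python3 - <<'E'
from h import *
im,d=grab("top"); im2,_=grab("scene"); 
a=cv2.resize(im[100:220,220:330],None,fx=3,fy=3);b=cv2.resize(im2[170:290,160:270],None,fx=3,fy=3)
cv2.imwrite("pics/released.png",np.hstack([a,b])[...,::-1])
s=env.observe();print(s["time_s"],s["position"],s["ft_force"],s["grip_width"])
E
```

```text
17.25 [ 0.50755559 -0.1030405   0.0716889 ] [ 0.11020404 -0.49407951 -0.51017707] -3.0310596407887906e-05
```

View pics/released.png

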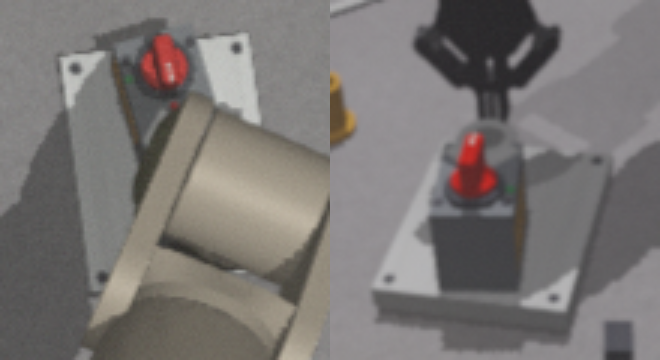

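The bush sits in the V mouth with the fingers shut behind it. I advance to press.

Call:
{"method": "servo_tool", "body": {"steps": [{"tx":0.3,"ty":0.05,"tz":0,"yaw":0,"claw":0},{"tx":0.3,"ty":0.08,"tz":0,"yaw":0,"claw":0},{"tx":0.3,"ty":0.08,"tz":0,"yaw":0,"claw":0},{"tx":0.3,"ty":0.08,"tz":0,"yaw":0,"claw":0},{"tx":0.2,"ty":0.05,"tz":0,"yaw":0,"claw":0},{"tx":0.1,"ty":0.03,"tz":0,"yaw":0,"claw":0},{"tx":0.1,"ty":0.03,"tz":0,"yaw":0,"claw":0},{"tx":0.05,"ty":0.014,"tz":0,"yaw":0,"claw":0},{"tx":0,"ty":0,"tz":0,"yaw":0,"claw":0}]}}

```text
time_s: 18.15
position: [0.5241, -0.0989, 0.0716]
tool_rot: [[0.964, 0.264, 0.0], [0.264, -0.964, -0.0], [0.0, 0.0, -1.0]]
ft_force: [0.6, -0.3, -0.1]
grip_width: -0.0001
gripper_force: 0.0
```

Call:
{"method": "servo_tool", "body": {"steps": [{"tx":0.1,"ty":0.027,"tz":0,"yaw":0,"claw":0},{"tx":0.1,"ty":0.027,"tz":0,"yaw":0,"claw":0},{"tx":0.1,"ty":0.027,"tz":0,"yaw":0,"claw":0},{"tx":0,"ty":0,"tz":0,"yaw":0,"claw":0}]}}

```text
time_s: 18.55
position: [0.5272, -0.0981, 0.0716]
tool_rot: [[0.964, 0.264, 0.0], [0.264, -0.964, -0.0], [0.0, 0.0, -1.0]]
ft_force: [0.5, -0.3, -0.8]
grip_width: 0.0
gripper_force: 0.0
```

Call:
{"method": "servo_tool", "body": {"steps": [{"tx":0.05,"ty":0.013,"tz":0,"yaw":0,"claw":0},{"tx":0.05,"ty":0.013,"tz":0,"yaw":0,"claw":0},{"tx":0,"ty":0,"tz":0,"yaw":0,"claw":0}]}}

```text
time_s: 18.85
position: [0.5277, -0.0979, 0.0716]
tool_rot: [[0.964, 0.264, -0.001], [0.264, -0.964, -0.0], [-0.001, -0.0, -1.0]]
ft_force: [-2.1, -1.4, 0.7]
grip_width: -0.0003
gripper_force: 1.6
```

Contact. I step up the press.

Call:
{"method": "servo_tool", "body": {"steps": [{"tx":0.05,"ty":0.013,"tz":0,"yaw":0,"claw":0},{"tx":0,"ty":0,"tz":0,"yaw":0,"claw":0},{"tx":0,"ty":0,"tz":0,"yaw":0,"claw":0}]}}

```text
time_s: 19.15
position: [0.5277, -0.0979, 0.0716]
tool_rot: [[0.964, 0.264, -0.002], [0.264, -0.964, -0.0], [-0.002, -0.0, -1.0]]
ft_force: [-6.3, -3.4, 3.4]
grip_width: 0.0
gripper_force: 3.2
```

Call:
{"method": "servo_tool", "body": {"steps": [{"tx":0.04,"ty":0.011,"tz":0,"yaw":0,"claw":0},{"tx":0,"ty":0,"tz":0,"yaw":0,"claw":0},{"tx":0,"ty":0,"tz":0,"yaw":0,"claw":0}]}}

```text
time_s: 19.45
position: [0.5278, -0.0979, 0.0716]
tool_rot: [[0.964, 0.264, -0.003], [0.264, -0.964, -0.0], [-0.003, -0.0, -1.0]]
ft_force: [-7.7, -2.9, 3.6]
grip_width: -0.0001
gripper_force: 4.2
```

Call:
{"method": "servo_tool", "body": {"steps": [{"tx":0.06,"ty":0.016,"tz":0,"yaw":0,"claw":0},{"tx":0,"ty":0,"tz":0,"yaw":0,"claw":0},{"tx":0,"ty":0,"tz":0,"yaw":0,"claw":0}]}}

```text
time_s: 19.75
position: [0.5279, -0.098, 0.0716]
tool_rot: [[0.964, 0.264, -0.004], [0.264, -0.964, -0.001], [-0.004, -0.0, -1.0]]
ft_force: [-10.5, -5.5, 5.8]
grip_width: -0.0
gripper_force: 5.8
```

Call:
{"method": "servo_tool", "body": {"steps": [{"tx":0.02,"ty":0.01,"tz":0,"yaw":0,"claw":0},{"tx":0,"ty":0,"tz":0,"yaw":0,"claw":0},{"tx":0,"ty":0,"tz":0,"yaw":0,"claw":0},{"tx":0,"ty":0,"tz":0,"yaw":0,"claw":0},{"tx":0,"ty":0,"tz":0,"yaw":0,"claw":0}]}}

```text
time_s: 20.25
position: [0.5279, -0.0979, 0.0717]
tool_rot: [[0.964, 0.264, -0.004], [0.264, -0.964, -0.001], [-0.004, -0.0, -1.0]]
ft_force: [-12.2, -5.8, 6.3]
grip_width: -0.0001
gripper_force: 6.4
```

13 N axial against 2.4 N sideways, rigid: the bush is home. I back off, rise and go above the switch.

Call:
{"method": "servo_tool", "body": {"steps": [{"tx":-0.3,"ty":-0.1,"tz":0,"yaw":0,"claw":0},{"tx":-0.9,"ty":-0.25,"tz":0,"yaw":0,"claw":0},{"tx":-0.9,"ty":-0.25,"tz":0,"yaw":0,"claw":0},{"tx":-0.5,"ty":-0.1,"tz":1,"yaw":0,"claw":0},{"tx":0,"ty":0,"tz":3.5,"yaw":0,"claw":4},{"tx":0,"ty":0,"tz":4,"yaw":0,"claw":4},{"tx":0,"ty":0,"tz":4,"yaw":0,"claw":4},{"tx":0,"ty":0,"tz":1,"yaw":-1,"claw":4},{"tx":2,"ty":0.5,"tz":0,"yaw":-1,"claw":4},{"tx":3,"ty":0.9,"tz":0,"yaw":-1,"claw":4},{"tx":3,"ty":0.9,"tz":0,"yaw":-1,"claw":4},{"tx":3,"ty":0.9,"tz":0,"yaw":0,"claw":4},{"tx":1.5,"ty":0.3,"tz":0,"yaw":0,"claw":4},{"tx":0,"ty":0,"tz":0,"yaw":0,"claw":4},{"tx":0,"ty":0,"tz":0,"yaw":0,"claw":4}]}}

```text
time_s: 21.75
position: [0.6281, -0.0694, 0.2063]
tool_rot: [[0.981, 0.196, -0.001], [0.196, -0.981, 0.0], [-0.001, -0.0, -1.0]]
ft_force: [0.8, -0.0, -0.5]
grip_width: 0.0396
gripper_force: 0.0
```

```bash
python3 - <<'E'
from h import *
s=env.observe();print(s["time_s"],s["position"],s["ft_force"],s["grip_width"],s["q"])
E
```

```text
21.75 [ 0.6280796  -0.06936467  0.20629552] [ 0.82950374 -0.02709762 -0.5133508 ] 0.039620728493139655 [-1.70170603e+01  3.09640774e+01  6.20931112e+01 -3.53233568e-03
  8.70005657e+01  6.16606831e+01]
```

Call:
{"method": "servo_tool", "body": {"steps": [{"tx":0.64,"ty":0.1,"tz":0,"yaw":0,"claw":4},{"tx":0,"ty":0,"tz":-1.5,"yaw":0,"claw":4},{"tx":0,"ty":0,"tz":-1.5,"yaw":0,"claw":4},{"tx":0,"ty":0,"tz":-1.5,"yaw":0,"claw":4},{"tx":0,"ty":0,"tz":-1,"yaw":0,"claw":4},{"tx":0,"ty":0,"tz":-0.4,"yaw":0,"claw":4},{"tx":0,"ty":0,"tz":0,"yaw":0,"claw":4},{"tx":0,"ty":0,"tz":0,"yaw":0,"claw":4}]}}

```text
time_s: 22.55
position: [0.6354, -0.0685, 0.1484]
tool_rot: [[0.981, 0.196, 0.001], [0.196, -0.981, -0.0], [0.001, 0.001, -1.0]]
ft_force: [0.3, 0.3, 0.3]
grip_width: 0.0399
gripper_force: 0.0
```

```bash
python3 - <<'E'
from h import *
im2,_=grab("scene"); cv2.imwrite("pics/sw.png",cv2.resize(im2[150:280,150:280],None,fx=4,fy=4)[...,::-1])
E
```

```text
(no output)
```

View pics/sw.png

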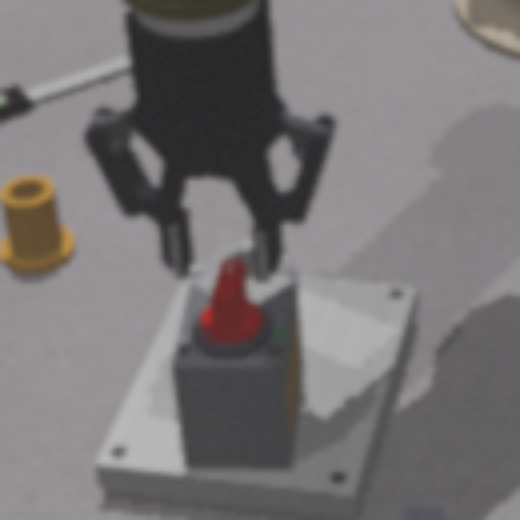

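```bash
python3 - <<'E'
from h import *
m,f,T=cam("scene"); Ti=np.linalg.inv(T)
for n,p in dict(tipc=(.635,-.0685,.129),bartopfront=(.653,-.065,.152),bartopback=(.616,-.072,.152),foot=(.635,-.0685,.122)).items():
    q=Ti@np.array([*p,1]); u=f*q[0]/q[2]+m["cx"]; v=f*q[1]/q[2]+m["cy"]; print(n,((u-150)*4).round(),((v-150)*4).round())
im,d=load("scene");W=pts("scene",d)
for (x,y) in((265,265),(176,262),(233,265),(230,300)): print(x,y,W[150+y//4,150+x//4].round(3))
E
```

```text
tipc 228.0 305.0
bartopfront 218.0 294.0
bartopback 232.0 253.0
foot 229.0 314.0
265 265 [ 0.642 -0.041  0.17 ]
176 262 [ 0.652 -0.089  0.17 ]
233 265 [ 0.624 -0.069  0.15 ]
230 300 [ 0.652 -0.06   0.148]
```

The fingers straddle the bar but stand a little high. I lower to the grip point (144 mm) and close.

Call:
{"method": "servo_tool", "body": {"steps": [{"tx":0,"ty":0,"tz":-0.4,"yaw":0,"claw":4},{"tx":0,"ty":0,"tz":0,"yaw":0,"claw":1},{"tx":0,"ty":0,"tz":0,"yaw":0,"claw":1},{"tx":0,"ty":0,"tz":0,"yaw":0,"claw":1},{"tx":0,"ty":0,"tz":0,"yaw":0,"claw":1},{"tx":0,"ty":0,"tz":0,"yaw":0,"claw":1},{"tx":0,"ty":0,"tz":0,"yaw":0,"claw":1}], "newtons": 40}}

```text
time_s: 23.3
position: [0.6351, -0.068, 0.1437]
tool_rot: [[0.98, 0.197, -0.0], [0.197, -0.98, 0.0], [0.0, -0.0, -1.0]]
ft_force: [-2.1, 3.6, 1.9]
grip_width: 0.0119
gripper_force: 39.2
```

Gripped the bar. I turn it clockwise.

Call:
{"method": "servo_tool", "body": {"steps": [{"tx":0,"ty":0,"tz":0,"yaw":-3,"claw":1},{"tx":0,"ty":0,"tz":0,"yaw":-6,"claw":1},{"tx":0,"ty":0,"tz":0,"yaw":-6,"claw":1},{"tx":0,"ty":0,"tz":0,"yaw":-6,"claw":1},{"tx":0,"ty":0,"tz":0,"yaw":-6,"claw":1},{"tx":0,"ty":0,"tz":0,"yaw":-6,"claw":1},{"tx":0,"ty":0,"tz":0,"yaw":-6,"claw":1},{"tx":0,"ty":0,"tz":0,"yaw":-6,"claw":1},{"tx":0,"ty":0,"tz":0,"yaw":-6,"claw":1},{"tx":0,"ty":0,"tz":0,"yaw":-6,"claw":1},{"tx":0,"ty":0,"tz":0,"yaw":-6,"claw":1},{"tx":0,"ty":0,"tz":0,"yaw":-6,"claw":1},{"tx":0,"ty":0,"tz":0,"yaw":-6,"claw":1},{"tx":0,"ty":0,"tz":0,"yaw":-6,"claw":1},{"tx":0,"ty":0,"tz":0,"yaw":-3,"claw":1},{"tx":0,"ty":0,"tz":0,"yaw":0,"claw":1},{"tx":0,"ty":0,"tz":0,"yaw":0,"claw":1}]}}

```text
time_s: 25.0
position: [0.6346, -0.0688, 0.1437]
tool_rot: [[0.299, -0.954, -0.001], [-0.954, -0.299, -0.001], [0.0, 0.001, -1.0]]
ft_force: [-5.2, -1.0, 3.8]
grip_width: 0.0119
gripper_force: 39.4
```

```bash
python3 - <<'E'
from h import *
s=env.observe();R=s["tool_rot"];print(s["time_s"],s["position"],np.degrees(np.arctan2(R[1][0],R[0][0])),s["ft_force"],s["wrist_torque"],s["q"][5])
E
```

```text
25.0 [ 0.63464024 -0.06879585  0.1437026 ] -72.58991452671647 [-5.19547997 -0.97767613  3.7903071 ] [-0.17490709  0.92075327 -0.02606047] 145.837171676609
```

Call:
{"method": "servo_tool", "body": {"steps": [{"tx":0,"ty":0,"tz":0,"yaw":-1,"claw":1},{"tx":0,"ty":0,"tz":0,"yaw":-1,"claw":1},{"tx":0,"ty":0,"tz":0,"yaw":-1,"claw":1},{"tx":0,"ty":0,"tz":0,"yaw":0,"claw":1},{"tx":0,"ty":0,"tz":0,"yaw":0,"claw":1}]}}

```text
time_s: 25.5
position: [0.6346, -0.0688, 0.1437]
tool_rot: [[0.249, -0.968, -0.001], [-0.968, -0.249, -0.001], [0.001, 0.001, -1.0]]
ft_force: [-5.9, -1.2, 4.1]
grip_width: 0.0117
gripper_force: 39.5
```

```bash
python3 - <<'E'
from h import *
s=env.observe();R=s["tool_rot"];print(s["time_s"],s["position"],np.degrees(np.arctan2(R[1][0],R[0][0])),s["ft_force"],s["wrist_torque"],s["q"][5])
E
```

```text
25.5 [ 0.63460372 -0.06882368  0.14373459] -75.57215000414891 [-5.87453483 -1.23936522  4.06357854] [-0.15891268  0.99021803  0.17389492] 148.81846461255267
```

The torque rose by 0.2 N m at -75.6°, so the ON stop is reached. I release, rise and clear the view.

Call:
{"method": "servo_tool", "body": {"steps": [{"tx":0,"ty":0,"tz":0,"yaw":0.5,"claw":4},{"tx":0,"ty":0,"tz":0,"yaw":0,"claw":4},{"tx":0,"ty":0,"tz":0,"yaw":0,"claw":4},{"tx":0,"ty":0,"tz":0,"yaw":0,"claw":4},{"tx":0,"ty":0,"tz":1,"yaw":0,"claw":4},{"tx":0,"ty":0,"tz":2,"yaw":0,"claw":4},{"tx":0,"ty":0,"tz":3,"yaw":0,"claw":4},{"tx":0,"ty":0,"tz":3,"yaw":0,"claw":4},{"tx":-2,"ty":-3,"tz":0,"yaw":3,"claw":4},{"tx":-2,"ty":-4,"tz":0,"yaw":3,"claw":4},{"tx":-2,"ty":-4,"tz":0,"yaw":3,"claw":4},{"tx":-2,"ty":-4,"tz":0,"yaw":3,"claw":4},{"tx":-2,"ty":-4,"tz":0,"yaw":0,"claw":4},{"tx":-2,"ty":-4,"tz":0,"yaw":0,"claw":4},{"tx":-2,"ty":-4,"tz":0,"yaw":0,"claw":4},{"tx":-2,"ty":-3,"tz":0,"yaw":0,"claw":4},{"tx":0,"ty":0,"tz":0,"yaw":0,"claw":4},{"tx":0,"ty":0,"tz":0,"yaw":0,"claw":4}]}}

```text
time_s: 27.3
position: [0.475, -0.3686, 0.2342]
tool_rot: [[0.45, -0.893, 0.001], [-0.893, -0.45, -0.0], [0.0, -0.0, -1.0]]
ft_force: [0.7, -0.4, 0.4]
grip_width: 0.0399
gripper_force: 0.0
```

```bash
python3 - <<'E'
from h import *
im,d=grab("top"); W=pts("top",d); z=W[...,2]; v,u=np.mgrid[:384,:512]; R=(u>240)&(u<320)&(v>95)&(v<200)
c=cv2.resize(im[95:205,225:330],None,fx=5,fy=5); cv2.imwrite("pics/final.png",c[...,::-1])
for nm,mk in(("sw",R&(z>.14)&(z<.16)),("bush",R&(z>.1005)&(z<.1075)),("blk",R&(z>.1075)&(z<.117))):
    n,l,s,ce=cv2.connectedComponentsWithStats(mk.astype(np.uint8))
    for k in range(1,n):
        if s[k,4]>30: r=cv2.minAreaRect((W[l==k][:,:2]*1000).astype(np.float32)); print(nm,s[k,4],np.median(z[l==k]).round(4),np.round(r[0],1),np.round(r[1],1),round(r[2],1))
print(env.observe()["time_s"])
E
```

```text
sw 112 0.1511 [633.9 -67.5] [14.7 36.2] 14.8
bush 218 0.1048 [562.8 -88.3] [50.3 49.2] 20.1
blk 670 0.1104 [619.  -72.7] [92.6 64.3] 15.1
27.35
```

View pics/final.png

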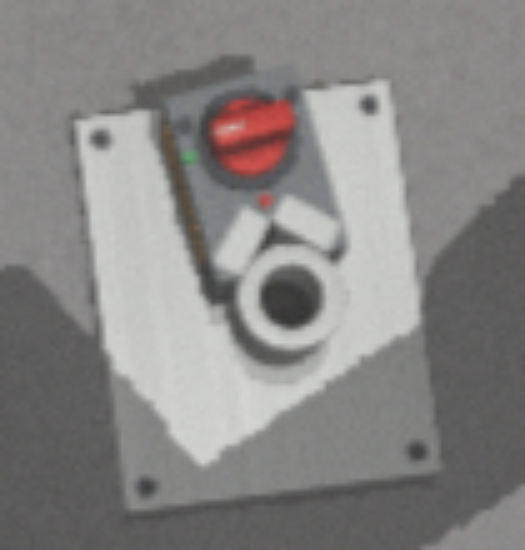

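The bush is centred in the V at (562.8, -88.3) mm, against an expected seat of (563, -88.2), and its top is level at 105 mm. The bar lies across the block at 90°, which is ON. I hand the job in.

```bash
python3 -c "
from rig import env
print(env.close_job())"
```

```text
the job is handed in; nothing more can be done
None
```

The job is handed in at about 27 s: the steel bush is seated upright and centred in the V, pressed home at about 13 N (estimated under 12 N on either face), and the magnet switch is turned to its ON stop with the robot clear.

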